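Sweep spacer rings through the gate into the slot

ROBOT

A 6-joint arm with a two-finger parallel gripper is mounted at the origin on the work surface. World frame = base frame: x ahead of the robot, y to its left, z up, the work surface at z = 0. Lengths are in mm, angles in degrees, forces in N, time in s.
With the tool pointing down it reaches from about 300 to 850 mm from the base axis. Payload 4.2 kg.
Tool frame: the origin (TCP) lies between the finger pads; the fingertips stand 11 mm ahead of it and the grasp point (between the pads) lies 8 mm behind it (env.tips_ahead is the distance from the TCP to the fingertips, in mm); z points along the fingers, y is the line along which they close (so a half turn about z gives the same grasp; the last joint's range is limited). The gripper opens to 91 mm and grips with 3 to 60 N. Pads are 32 mm wide; open, the fingers measure 118 mm over their backs; the gripper's body (76 mm by 178 mm) begins 60 mm behind the grasp point.
Start: joints at [61.937, 18.312, 89.639, -0, 72.044, -1.146], TCP at [260.311, 512.718, 224.976] pointing down, gripper open.
Joint ranges: [-177.97, 177.97], [-48.28, 115.42], [12.27, 149.76], [-77.06, 257.06], [2.81, 150.46], [-146.56, 146.56]. Speed limits (degrees/s): [147.25, 147.25, 180, 180, 180, 180].

INTERFACE

Orientations are given as [roll, pitch, yaw] about the fixed x, y, z axes, in that order (R = Rz(yaw) Ry(pitch) Rx(roll)).
In Python, from workcell import env, cams gives the robot as it stands.
- The arm moves only by the tool step_arm, never from a script. Its arguments are lists of equal length, an entry for each row: "linear": the shift along the tool's x, y, z in units of 30 cm (1.0 is 30 cm), a list of three; "turn": the turn about the tool's z in units of 360 degrees (1.0 is 360 degrees). In form: {"linear": [[tx, ty, tz], ...], "turn": [turn, ...]}. A call has 1 to 20 rows; each row is the pose to reach, as a shift and turn from the pose commanded when the call began, along the tool's axes at that moment, turning the shorter way round; what a row does not reach only later rows make up. A row lasts 1/8 s, in which the tool goes at most 62.5 mm and 10.7 degrees, less where a joint would pass 70% of its speed; a pose out of reach is approached as far as the arm can. A call with a number of a shift or a turn outside -1 to 1 is refused whole. A call with a gripper value outside its range is refused whole. "fingers" is the closure, from -1 (fully open) to 1 (shut), so that 0 is half open, set as the call begins (left out, the last holds). The fingers move at their own pace and stop on an object; "force" is the grip in N (left out, the last holds). Time passes only in rows, so rows that repeat a pose let the fingers close. It gives the time, the measured TCP pose, the force, the opening and the grip force at its end, in the units of the state.
- env.state(): the state, without advancing time (a new reading comes with each control period).
- cams.grab_frame(name): name is "side" or "top" or "wrist"; returns a dict with "color" (384x512x3 uint8, blue, green, red), "fx", "fy", "cx", "cy" (pixels), "dist" ([k1, k2, p1, p2, k3] as OpenCV has them; the pictures are not rectified), "extrinsics" (4x4, takes a point from camera to world coordinates); the wrist camera has in their place "tool_from_camera" (4x4, takes a point from camera to tool coordinates, whose origin is the TCP and whose axes are the flange's). Camera axes: x right, y down, z forward; pixel columns grow to the right and rows downward; lengths in mm; the calibration is good to about 2 mm. A picture is of the moment at which its call begins: read the wrist's pose just before it. There is no depth.
- env.job_done(): hands the job in; it is judged then, once.
The state is a dict: "time_s": time; "qpos": joint angles; "qvel": joint speeds; "effort": joint torques, N m; "ee_pos": TCP position; "ee_rot": TCP orientation; "force": force on the tool from outside, world axes, zero at the start; "torque": the same for the moment, N m; "gripper_width": finger opening in mm; "gripper_force": force on a finger pad.
Only numpy, scipy, OpenCV 4.12 (cv2) and the standard library are available. Lean on these libraries where they do the work, as an engineer would, in place of code of your own. Each camera call takes 0.05 s, during which the arm holds its last target. There are 200 camera calls.

TASK

Push the three loose steel rings across the deck of the black parts tray, through the gap in its low wall and into the slot behind, one at a time: each must have dropped into the slot before the next enters the gap. Slide them with the fingertips and do not pick any of them up. Leave the gear and the fittings on the tray, and the things on the table, where they are.

Things in the scene. Friction and masses are not known exactly. Their poses are not given: they have to be found in the camera images.
- tray: fixed black moulded plastic parts tray. Origin: on the table, under the deck; tray axes: x across, y towards the gap and slot, z up. Deck: grey, flat, smooth, 50 mm above the table, x -115 to 115, y -100 to 94 mm, no rim on its three outer sides. At either side of the slot is a lower shallow pocket with screws (not the slot).
- gate (a point): centre, at deck height, of the gap in the low wall on the deck's +y edge (tray x 0, y 94, z 50 mm); axes as the tray's. Gap 46 mm wide (x -23 to 23) between rounded posts of 12 mm diameter; the wall, 8 mm thick (y 90 to 98) and 20 mm above the deck, closes the rest of the width. The deck ends here: a ring whose centre is pushed past this point tips and falls into the slot.
- slot (a point): centre of the slot's mouth, at deck height (tray x 0, y 127, z 50 mm): a well right behind the gap, open at the top, 46 mm wide (x -23 to 23), 66 mm long (y 94 to 160), its floor 46 mm below the deck
- ring1_mid (a point): loose steel spacer ring lying flat on the tray's deck: outside diameter 32 mm, bore 16 mm, 10 mm thick, about 45 g; the three are alike. The point is the ring's centre, half-way up its thickness.
- ring2_mid (a point): loose steel spacer ring lying flat on the tray's deck: outside diameter 32 mm, bore 16 mm, 10 mm thick, about 45 g; the three are alike. The point is the ring's centre, half-way up its thickness.
- ring3_mid (a point): loose steel spacer ring lying flat on the tray's deck: outside diameter 32 mm, bore 16 mm, 10 mm thick, about 45 g; the three are alike. The point is the ring's centre, half-way up its thickness.
- gear: bystander: loose black plastic gear, 40 mm across and 12 mm thick, standing flat on the deck among the rings with an upright hub and thin steel shaft, 62 mm tall in all; origin at the centre of its underside. It and the rings lie in four places, in an arc round the gate, in any order.
- tee: bystander: white plastic pipe tee lying on the deck beside the gate, left or right, 50 mm long, 22 mm high; origin at its underside
- nipple: bystander: brass hose nipple standing on the deck on the other side of the gate, 18 mm wide, 40 mm tall; origin at the centre of its underside
- pump: bystander on the table: white round pump motor, 48 mm wide, 69 mm tall; origin at its underside
- board1: bystander on the table: small green circuit board 45 x 20 mm, 12 mm tall; origin at its underside
- board2: bystander on the table: as board1
- grease: bystander on the table: white closed tube with a cap, lying, 150 mm long, 40 mm thick; origin at its underside
- driver: bystander on the table: screwdriver, lying; origin at its underside
Things that resemble listed ones, but are neither listed nor needed, are in the scene too. Leave any red look-alike of the part that bears ring3_mid alone.

How it is judged:
By the outcome, as a careful person would: the job done as asked, in the order asked, and still so for the second after the job is handed in, with the robot touching nothing.
It also fails if it takes over 61 s, if anything falls off the work surface, if the arm or the gripper's body presses on something with over 40 N, if the wrist force passes 120 N, or if a joint passes its speed limit or range.

## Working session

There is one attempt and no reset: what is moved stays moved. The work goes in short steps, Python scripts to look and compute and a tool call to move; the robot and the scene stay as the last step left them, time stands still between calls to the robot, and variables do not carry over. Pictures are saved under pics/ and viewed, at most 10 in all, crops included, and the job is handed in when it is done.

Besides the shell and the picture viewer there is one more tool, called after "Request:" by a JSON object that holds its "method" and its "body", one argument or row to a line. step_arm: Moves the arm, as the interface text tells. Its arguments: {"type":"object","properties":{"linear":{"type":"array"},"turn":{"type":"array"},"fingers":{"type":"number"},"force":{"type":"number"}},"required":["linear","turn"]}

```bash
mkdir -p pics; ls; python3 - <<'E'
from workcell import env,cams
import cv2,json
s=env.state();print(s['time_s'],s['ee_pos'],s['ee_rot'],s['gripper_width'],env.tips_ahead)
for n in ['top','side','wrist']:
    f=cams.grab_frame(n);cv2.imwrite(f'pics/{n}0.png',f['color'])
    print(n,f['fx'],f['fy'],f['cx'],f['cy'],f['dist'],f.get('extrinsics',f.get('tool_from_camera')))
a=cv2.imread('pics/top0.png');cv2.imwrite('pics/top0b.png',cv2.resize(a,(800,600)))
E
```

```text
pics
0.0 [260.06013268 512.25148512 224.11449015] [-1.79895006e+02 -2.92585777e-03  1.53081358e+02] 90.68510887705284 11.0
top 458.86971203486485 458.86971203486485 259.26154246495685 194.93159911204367 [-0.00213367  0.          0.          0.          0.        ] [[-1.66379544e-02 -9.82061922e-01  1.87823213e-01  3.26024192e+02]
 [-9.99817884e-01  1.45848758e-02 -1.23077077e-02  3.02673784e+00]
 [ 9.34755281e-03 -1.87993782e-01 -9.82125736e-01  1.51989732e+03]
 [ 0.00000000e+00  0.00000000e+00  0.00000000e+00  1.00000000e+00]]
side 423.4766263813682 423.4766263813682 253.41459791715317 184.41653404961784 [0.03124957 0.         0.         0.         0.        ] [[ 9.98590388e-01 -3.38693728e-02  4.08668890e-02  5.42762671e+02]
 [-5.27093319e-02 -5.42241128e-01  8.38567997e-01 -8.86245371e+02]
 [-6.24206415e-03 -8.39540008e-01 -5.43262010e-01  6.52625765e+02]
 [ 0.00000000e+00  0.00000000e+00  0.00000000e+00  1.00000000e+00]]
wrist 331.1877022892919 331.1877022892919 258.0732852561092 195.9713454151204 [-0.08068923  0.          0.          0.          0.        ] [[ 1.37745788e-03 -9.69766361e-01 -2.44031365e-01  6.81554596e+01]
 [ 9.99999046e-01  1.31119935e-03  4.33958769e-04  2.48029531e-01]
 [-1.00864849e-04 -2.44031730e-01  9.69767242e-01 -1.60154731e+02]
 [ 0.00000000e+00  0.00000000e+00  0.00000000e+00  1.00000000e+00]]
```

View pics/top0b.png

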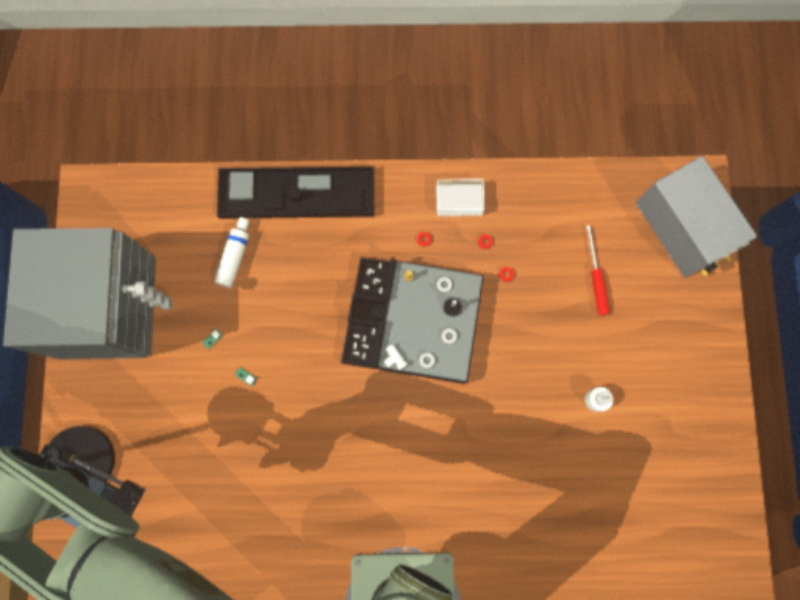

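View pics/side0.png

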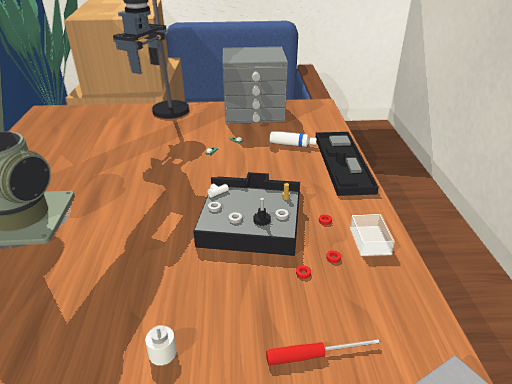

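Top view, in 800x600 px: the tray is centred near (415,320), with its slot side on the left and the gate at about (392,314).
- **White steel rings on the deck:** (444,284), (449,336) and (428,360). These fit the description.
- **Gear, tee, nipple:** gear (453,306), tee (396,357), nipple (409,274).
- **Red look-alikes:** (425,239), (485,241) and (507,274), lying on the table. I'll leave these alone.

Next I'll get a rough tray pose, then move the wrist camera over it.

```bash
cat > h.py <<'E'
import numpy as np,cv2,json
from scipy.spatial.transform import Rotation as R
from workcell import env,cams
def grab(n,save=None):
    s=env.state(); f=cams.grab_frame(n)
    if 'extrinsics' in f: T=np.array(f['extrinsics'])
    else:
        W=np.eye(4);W[:3,:3]=R.from_euler('xyz',s['ee_rot'],degrees=True).as_matrix();W[:3,3]=s['ee_pos'];T=W@np.array(f['tool_from_camera'])
    if save: cv2.imwrite(save,f['color'])
    return f,T
def rays(f,T,uv):
    K=np.array([[f['fx'],0,f['cx']],[0,f['fy'],f['cy']],[0,0,1]])
    p=cv2.undistortPoints(np.float64(uv).reshape(-1,1,2),K,np.array(f['dist'])).reshape(-1,2)
    return T[:3,3],np.c_[p,np.ones(len(p))]@T[:3,:3].T
def plane(f,T,uv,z):
    o,d=rays(f,T,uv); return o+d*((z-o[2])/d[:,2])[:,None]
def tri(*obs): # (o,d) pairs
    A=0;b=0
    for o,d in obs:
        d=d/np.linalg.norm(d);P=np.eye(3)-np.outer(d,d);A=A+P;b=b+P@o
    return np.linalg.solve(A,b)
def to_tool(p,s=None):
    s=s or env.state();return R.from_euler('xyz',s['ee_rot'],degrees=True).as_matrix().T@(np.array(p)-s['ee_pos'])
E
python3 - <<'E'
from h import *
f,T=grab('top')
px=np.array([[394,262],[482,276],[467,381],[380,368],[393,314],[444,284],[449,336],[428,360],[453,306]])/1.5625
P=plane(f,T,px,50);print(P.round())
c=P[:4].mean(0);print(c)
c[2]=240
print(to_tool(c)/300)
E
```

```text
[[ 699.    7.   50.]
 [ 666. -178.   50.]
 [ 446. -139.   50.]
 [ 475.   38.   50.]
 [ 588.   10.   50.]
 [ 650.  -98.   50.]
 [ 540. -105.   50.]
 [ 490.  -61.   50.]
 [ 603. -115.   50.]]
[571.58970086 -68.25079998  50.        ]
[-1.8019079  -1.25619297 -0.05059236]
```

Request:
{"method": "step_arm", "body": {
  "linear": [
    [-0.2, -0.14, -0.09],
    [-0.4, -0.28, -0.09],
    [-0.6, -0.43, -0.09],
    [-0.8, -0.58, -0.09],
    [-0.95, -0.69, -0.09],
    [-0.95, -0.69, -0.09],
    [-0.95, -0.69, -0.09],
    [-0.95, -0.69, -0.09]
  ],
  "turn": [0.02, 0.05, 0.08, 0.1, 0.13, 0.16, 0.197, 0.197],
  "fingers": 0.65
}}

```text
time_s: 1.2
ee_pos: [420.9, 198.3, 251.8]
ee_rot: [-180.0, 0.0, 81.9]
force: [-0.3, 0.2, -0.5]
gripper_width: 16.5
gripper_force: 0.0
```

```bash
python3 - <<'E'
from h import *
s=env.state();print(s['time_s'],s['ee_pos'],s['ee_rot'],s['gripper_width'],s['qpos'],s['force'])
print(to_tool([573,-99,250],s)/300)
E
```

```text
1.2 [420.90672519 198.27559973 251.82903633] [-1.79981114e+02  1.74082018e-03  8.19192415e+01] 16.519675660419512 [2.38013675e+01 7.34055984e+00 1.00355010e+02 8.91794222e-03
 7.23213861e+01 3.18794169e+01] [-0.32485886  0.21780343 -0.45663204]
[-0.90981437  0.64123794  0.00591307]
```

Request:
{"method": "step_arm", "body": {
  "linear": [
    [-0.18, 0.13, 0],
    [-0.36, 0.26, 0],
    [-0.54, 0.38, 0],
    [-0.72, 0.51, 0],
    [-0.91, 0.64, 0],
    [-0.91, 0.64, 0],
    [-0.91, 0.64, 0],
    [-0.91, 0.64, 0],
    [-0.91, 0.64, 0]
  ],
  "turn": [0, 0, 0, 0, 0, 0, 0, 0, 0]
}}

```text
time_s: 2.33
ee_pos: [573.1, -95.9, 252.3]
ee_rot: [180.0, -0.0, 82.3]
force: [0.4, 0.5, 0.1]
gripper_width: 15.8
gripper_force: 0.0
```

```bash
python3 - <<'E'
from h import *
s=env.state();print(s['time_s'],s['ee_pos'],s['ee_rot'],s['gripper_width'],s['qvel'].round(2))
f,T=grab('wrist','pics/w1.png')
np.savez('v1.npz',T=T)
cv2.imwrite('pics/w1b.png',cv2.resize(f['color'],(800,600),interpolation=cv2.INTER_CUBIC))
E
```

```text
2.325 [573.14987283 -95.90478421 252.29639845] [ 1.79997392e+02 -2.47278167e-02  8.22745966e+01] 15.811104436205582 [ 0.01  0.04 -0.33 -0.17 -0.18 -0.11]
```

View pics/w1b.png

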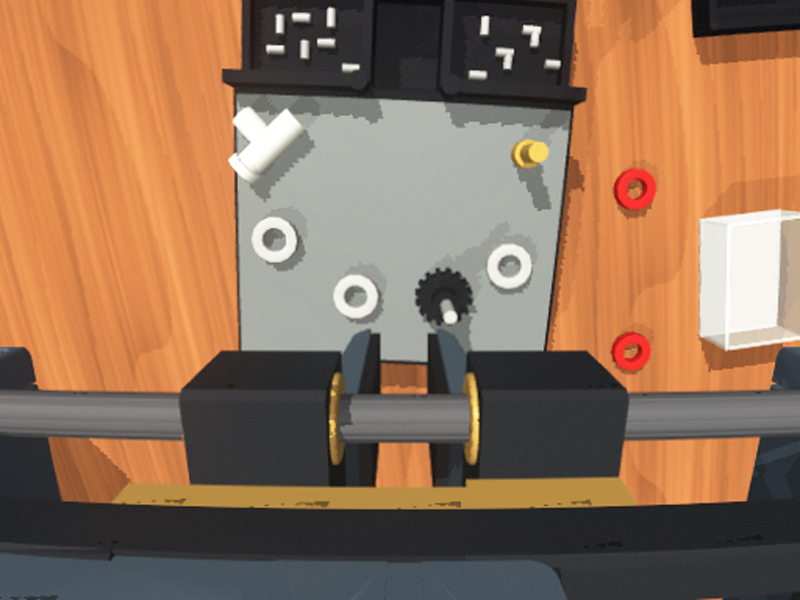

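The wrist view in 800x600 px shows:
- **Rings:** white, on the deck, at (274,240), (356,297) and (510,266).
- **Gear, tee, nipple:** gear (443,296), tee (265,142), nipple (530,153).
- **Gate:** between the posts at (369,85) and (450,88).
- **Red rings:** on the table at (635,189) and (631,351), not targets.

I'll take a second view from a shifted position to triangulate.

Request:
{"method": "step_arm", "body": {
  "linear": [
    [0.05, 0.1, 0],
    [0.1, 0.2, 0],
    [0.1, 0.2, 0],
    [0.1, 0.2, 0],
    [0.1, 0.2, 0]
  ],
  "turn": [0, 0, 0, 0, 0]
}}

```text
time_s: 3.0
ee_pos: [636.4, -75.9, 252.3]
ee_rot: [-180.0, 0.0, 82.2]
force: [-0.7, -0.1, 0.1]
gripper_width: 15.8
gripper_force: 0.0
```

```bash
cat > m.py <<'E'
from h import *
def blobs(img):
    hsv=cv2.cvtColor(img,cv2.COLOR_BGR2HSV)
    m=cv2.inRange(hsv,(0,0,190),(180,40,255))
    cs,h=cv2.findContours(m,cv2.RETR_CCOMP,cv2.CHAIN_APPROX_NONE)
    out=[]
    for i,c in enumerate(cs):
        if h[0][i][3]<0 and h[0][i][2]>=0 and 300<cv2.contourArea(c)<2500:
            e=cv2.fitEllipse(c)
            if min(e[1])/max(e[1])>.8: out.append((np.array(e[0]),e[1]))
    return sorted(out,key=lambda a:a[0][0])
def deck(img):
    hsv=cv2.cvtColor(img,cv2.COLOR_BGR2HSV)
    m=cv2.inRange(hsv,(0,0,75),(180,45,185))
    m=cv2.morphologyEx(m,cv2.MORPH_OPEN,np.ones((3,3)))
    n,l,st,_=cv2.connectedComponentsWithStats(m)
    best=1+np.argmax(st[1:,4]); return (l==best).astype(np.uint8)*255
E
python3 - <<'E'
from m import *
s=env.state();print(s['time_s'],s['ee_pos'],s['ee_rot'],s['qvel'].round(2))
f,T=grab('wrist','pics/w2.png'); np.savez('v2.npz',T=T)
i1=cv2.imread('pics/w1.png');T1=np.load('v1.npz')['T']
b1,b2=blobs(i1),blobs(f['color'])
for b in (b1,b2): print([(x[0].round(1).tolist(),np.round(x[1],1).tolist()) for x in b])
for a in b1:
    pa=plane(f,T1,[a[0]],58)[0]
    for b in b2:
        if np.linalg.norm(plane(f,T,[b[0]],58)[0]-pa)<12:
            r1=rays(f,T1,[a[0]]);r2=rays(f,T,[b[0]]);P=tri((r1[0],r1[1][0]),(r2[0],r2[1][0]))
            print('ring',pa.round(1),plane(f,T,[b[0]],58)[0].round(1),'tri',P.round(1))
for k,(i,t) in enumerate(((i1,T1),(f['color'],T))):
    m=deck(i);v=np.argwhere(m)
    print(v.min(0),v.max(0))
    L=[];Rr=[]
    for row in range(75,205,3):
        c=np.where(m[row])[0]
        if len(c)>60: L.append((c[0],row));Rr.append((c[-1]+1,row))
    for nm,q in (('L',L),('R',Rr)):
        if len(q)<5: continue
        w=plane(f,t,np.float64(q),50)[:,:2].astype(np.float32)
        vx,vy,x0,y0=cv2.fitLine(w,cv2.DIST_HUBER,0,.01,.01).ravel()
        res=abs((w-[x0,y0])@[-vy,vx]); print(nm,np.degrees(np.arctan2(vy,vx))%180,x0,y0,'med res',np.median(res))
    cv2.imwrite(f'pics/deck{k}.png',m)
big=cv2.resize(f['color'][0:200],(800,312),interpolation=cv2.INTER_CUBIC)
g=np.clip(big.astype(float)*2.5,0,255).astype(np.uint8)
cv2.imwrite('pics/w2b.png',np.vstack([g[:300],cv2.cvtColor(cv2.resize(cv2.imread('pics/deck1.png',0)[:190],(800,297)),cv2.COLOR_GRAY2BGR)]))
E
```

```text
3.0 [636.39022857 -75.93921867 252.30409494] [-1.79992901e+02  2.03084694e-03  8.21628914e+01] [-0.33  0.03 -0.37  0.03 -0.14 -0.13]
[([174.8, 153.0], [27.6, 28.7]), ([226.9, 189.2], [27.0, 27.9]), ([325.5, 169.7], [27.2, 28.1])]
[([122.5, 179.1], [26.2, 28.5]), ([174.0, 212.7], [24.0, 27.7]), ([269.8, 194.9], [27.3, 28.1])]
ring [488.5 -57.1  58. ] [488.2 -57.   58. ] tri [488.9 -56.9  59.4]
ring [ 538.  -104.1   58. ] [ 537.9 -102.8   58. ] tri [ 537.6 -103.8   56.5]
ring [647.4 -96.8  58. ] [647.  -96.9  58. ] tri [647.  -96.5  60. ]
[ 60 151] [231 364]
L 69.138565 466.2436 -53.231174 med res 5.339755
R 79.34348 687.27747 -72.394165 med res 0.28937304
[167 217] [282 299]
```

View pics/w2b.png

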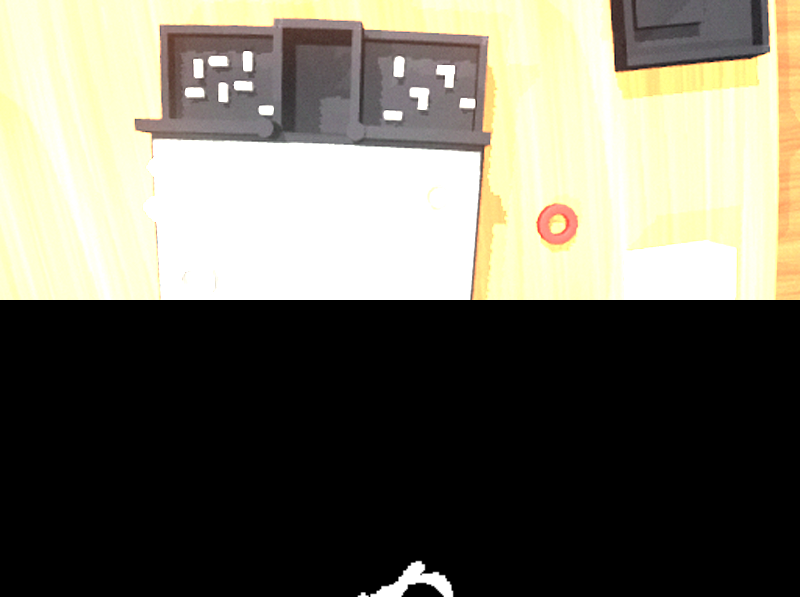

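View 2 shows the wall and gap clearly: post tops at (266,130) and (357,131) in the enlarged crop, slot between them. The deck mask failed on this frame (arm shadow or brightness). I'll take the edges from hand pixels in both views instead.

```bash
python3 - <<'E'
from m import *
f,_=grab('wrist');T1=np.load('v1.npz')['T'];T2=np.load('v2.npz')['T'];k=1.5625
v1=dict(pl=(369,85),pr=(450,88),wl=(224,74),wr=(585,95),gear=(443,297),nip=(539,152))
v2=dict(pl=(266,130),pr=(357,131),wl=(137,125),wr=(490,139))
for n in v2:
    a=rays(f,T1,[np.array(v1[n])/k]);b=rays(f,T2,[np.array(v2[n])/k])
    print(n,tri((a[0],a[1][0]),(b[0],b[1][0])).round(1),[plane(f,T,[np.array(v[n])/k],70)[0].round(1) for T,v in((T1,v1),(T2,v2))])
print('slot back rim corners z?',plane(f,T2,np.array([[276,20],[362,22]])/k,70).round(1))
# deck right & left edges view2, deck-top level
for nm,q in (('L',[(155,150),(161,298)]),('R',[(481,152),(472,298)])):
    w=plane(f,T2,np.array(q)/k,50);d=w[1]-w[0];print(nm,w.round(1).tolist(),np.degrees(np.arctan2(-d[1],-d[0])))
w=plane(f,T2,np.array([(155,138),(480,150)])/k,50);print('front edge of wall foot',w.round(1))
c=cv2.imread('pics/w1.png')[30:90,200:340];cv2.imwrite('pics/gate.png',cv2.resize(np.clip(c*2.5,0,255).astype(np.uint8),(784,336),interpolation=cv2.INTER_CUBIC))
E
```

```text
pl [569.5  28.6  93.2] [array([569.1,  30.9,  70. ]), array([563.4,  33.2,  70. ])]
pr [620.2  24.7  58. ] [array([619.1,  22.4,  70. ]), array([620.9,  24.2,  70. ])]
wl [480.   50.2  70.3] [array([479.7,  50.9,  70. ]), array([480.1,  49.7,  70. ])]
wr [704.4   8.2  68. ] [array([703.7,   8.1,  70. ]), array([704.1,   8.1,  70. ])]
slot back rim corners z? [[581.4  97.4  70. ]
 [633.7  88.2  70. ]]
L [[479.4, 34.6, 50.0], [458.8, -68.2, 50.0]] 78.69392702681655
R [[700.6, 1.3, 50.0], [683.7, -99.0, 50.0]] 80.45864749139436
front edge of wall foot [[481.2  42.5  50. ]
 [700.    2.7  50. ]]
```

View pics/gate.png

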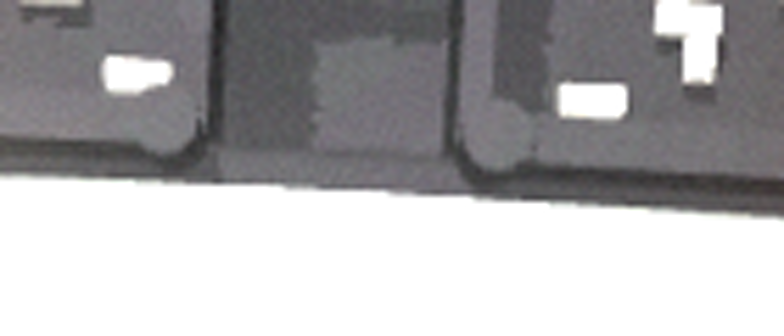

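The crop confirms the gap: the post discs are at crop (170,125) and (500,135), and the well edges at about x=212 and x=455.

```bash
python3 - <<'E'
from m import *
f,_=grab('wrist');T1=np.load('v1.npz')['T']
px=np.array([[170,125],[500,135],[205,125],[460,135]])/5.6+[200,30]
w=plane(f,T1,px,70);print(w.round(1),w[:2].mean(0),w[2:].mean(0),np.linalg.norm(w[2]-w[3]))
w50=plane(f,T1,np.array([[215,180],[480,193]])/5.6+[200,30],50);print('deck front edge',w50.round(1))
th=np.radians(-10.5);X=np.array([np.cos(th),np.sin(th)]);Y=np.array([-X[1],X[0]])
print('edge y',(w50[:,:2]@Y).round(1),'posts',(w[:,:2]@Y).round(1),(w[:,:2]@X).round(1))
ed=np.array([[469,-17],[692,-49]]);print('edges x',ed@X)
G=plane(f,T1,[np.array([443,290])/1.5625,np.array([530,158])/1.5625],56)
print('gear,nip',G.round(1))
tee=plane(f,T1,np.array([(240,117),(295,118),(245,175),(300,130)])/1.5625,60);print(tee.round())
g=np.array([596,26])
g0=np.r_[w[:2].mean(0)[:2]];print('g',g0)
for n,p in dict(r1=[488.5,-57],r2=[537.8,-103.5],r3=[647,-96.7],gear=G[0,:2],nip=G[1,:2],t0=tee[0,:2],t1=tee[1,:2],t2=tee[2,:2],t3=tee[3,:2]).items():
    d=np.array(p)-g0;print(n,(d@X).round(1),(d@Y).round(1),np.hypot(*d).round(1))
E
```

```text
[[563.7  33.6  70. ]
 [620.6  24.3  70. ]
 [569.8  32.7  70. ]
 [613.6  25.2  70. ]] [592.14612162  28.92578654  70.        ] [591.70428013  28.94848212  70.        ] 44.48097057108623
deck front edge [[569.5  26.4  50. ]
 [617.9  17.6  50. ]]
edge y [129.7 129.9] posts [135.7 137.  136.  136.6] [548.2 605.7 554.3 598.8]
edges x [464.24455558 689.34193678]
gear,nip [[ 600.2 -108.8   56. ]
 [ 668.7  -26.6   56. ]]
[[482.  25.  60.]
 [518.  19.  60.]
 [478. -12.  60.]
 [520.  11.  60.]]
g [592.14612162  28.92578654]
r1 -86.3 -103.4 134.6
r2 -29.3 -140.1 143.1
r3 76.8 -113.5 137.1
gear 33.0 -134.0 138.0
nip 85.4 -40.6 94.5
t0 -107.6 -23.8 110.2
t1 -71.2 -23.2 74.9
t2 -104.6 -61.1 121.1
t3 -67.9 -30.7 74.5
```

Checks out: post spacing is 57.6 mm (expected 58), and the ring outline tops sit near z 58–60. Gate ≈ (592, 28), tray +y heading 79.5°. Now I'll plan curved pushes with the finger pair as a two-point cradle.

```bash
cat > plan.py <<'E'
from h import *
import sys
G=np.array([592.,28.]);H=79.5
Y=np.array([np.cos(np.radians(H)),np.sin(np.radians(H))]);X=np.array([Y[1],-Y[0]])
RING=dict(r1=[488.5,-57],r2=[537.8,-103.5],r3=[647,-96.7])
LAG=30.6
def g2w(p): return G+p[0]*X+p[1]*Y
def path(r,hd0,end=8,n=19,yk=-45,gap=10):
    d=np.array(RING[r])-G;p0=np.array([d@X,d@Y]);u=np.array([np.sin(np.radians(hd0)),np.cos(np.radians(hd0))])
    p3=np.array([0,end]);L=np.linalg.norm(p3-p0)
    t=np.linspace(0,1,400)[:,None];a=p0+u*L*.45;b=np.array([0,yk])
    B=(1-t)**3*p0+3*(1-t)**2*t*a+3*(1-t)*t**2*b+t**3*p3
    B=np.vstack([p0-u*np.linspace(gap,0,40,endpoint=False)[:,None],B])
    s=np.r_[0,np.cumsum(np.linalg.norm(np.diff(B,axis=0),axis=1))];q=np.linspace(0,s[-1],n+1)
    D=np.gradient(B,s,axis=0)
    P=np.c_[np.interp(q,s,B[:,0]),np.interp(q,s,B[:,1])];h=np.interp(q,s,np.arctan2(D[:,0],D[:,1]))
    tcp=P-LAG*np.c_[np.sin(h),np.cos(h)]
    return np.array([g2w(x) for x in tcp]),H-np.degrees(h),P,s[-1]
def rel(xy,z,yaw,s):
    p=to_tool([*xy,z],s)/300; dy=(s['ee_rot'][2]-yaw+180)%360-180
    return np.round(p,3).tolist(),round(dy/360,3)
def show(rows):
    print('lin',[r[0] for r in rows]);print('turn',[r[1] for r in rows])
E
cat > go.py <<'E'
from plan import *
mode,r,hd=sys.argv[1],sys.argv[2],float(sys.argv[3])
s=env.state();xy,yaw,P,L=path(r,hd)
print(s['time_s'],s['ee_pos'].round(1),s['ee_rot'].round(2),s['gripper_width'],'len',L,'yaw',yaw[0],yaw[-1],'start',xy[0])
if mode=='A': show([rel(xy[0],150,yaw[0],s),rel(xy[0],65,yaw[0],s)])
else: show([rel(xy[i],65,yaw[i],s) for i in range(1,len(xy))])
E
python3 go.py A r2 12
```

```text
3.15 [636.7 -76.2 252.3] [179.98  -0.    82.14] 15.89541758923705 len 160.51970919154735 yaw 67.50000000000021 79.45856754000167 start [ 522.26305265 -141.00950902]
lin [[-0.266, -0.349, 0.341], [-0.266, -0.349, 0.624]]
turn [np.float64(0.041), np.float64(0.041)]
```

Request:
{"method": "step_arm", "body": {
  "linear": [
    [-0.09, -0.12, 0.1],
    [-0.18, -0.23, 0.22],
    [-0.266, -0.349, 0.341],
    [-0.266, -0.349, 0.341],
    [-0.266, -0.349, 0.341],
    [-0.266, -0.349, 0.45],
    [-0.266, -0.349, 0.55],
    [-0.266, -0.349, 0.6],
    [-0.266, -0.349, 0.624],
    [-0.266, -0.349, 0.624],
    [-0.266, -0.349, 0.624],
    [-0.266, -0.349, 0.624]
  ],
  "turn": [0.02, 0.041, 0.041, 0.041, 0.041, 0.041, 0.041, 0.041, 0.041, 0.041, 0.041, 0.041],
  "fingers": 0.71
}}

```text
time_s: 4.65
ee_pos: [523.2, -140.9, 65.5]
ee_rot: [179.9, -0.0, 67.4]
force: [-1.2, -0.4, -0.1]
gripper_width: 13.4
gripper_force: 0.0
```

```bash
python3 go.py B r2 12; python3 - <<'E'
from h import *
f,T=grab('wrist','pics/pre.png'); print(env.state()['force'].round(1))
cv2.imwrite('pics/pre_b.png',cv2.resize(f['color'],(800,600)))
E
```

```text
4.65 [ 523.2 -140.9   65.5] [ 1.799e+02 -2.000e-02  6.740e+01] 13.439284551462611 len 160.51970919154735 yaw 67.50000000000021 79.45856754000167 start [ 522.26305265 -141.00950902]
lin [[0.027, -0.003, 0.002], [0.055, -0.004, 0.002], [0.083, -0.004, 0.002], [0.111, -0.005, 0.002], [0.139, -0.005, 0.002], [0.168, -0.004, 0.002], [0.196, -0.004, 0.002], [0.224, -0.002, 0.002], [0.252, -0.001, 0.002], [0.28, 0.001, 0.002], [0.308, 0.004, 0.002], [0.336, 0.007, 0.002], [0.364, 0.009, 0.002], [0.393, 0.012, 0.002], [0.421, 0.014, 0.002], [0.449, 0.015, 0.002], [0.478, 0.015, 0.002], [0.506, 0.014, 0.002], [0.534, 0.011, 0.002]]
turn [np.float64(-0.0), np.float64(0.001), np.float64(0.003), np.float64(0.005), np.float64(0.006), np.float64(0.007), np.float64(0.008), np.float64(0.009), np.float64(0.009), np.float64(0.008), np.float64(0.006), np.float64(0.002), np.float64(-0.002), np.float64(-0.006), np.float64(-0.012), np.float64(-0.017), np.float64(-0.023), np.float64(-0.029), np.float64(-0.033)]
[-0.3 -0.1  0.3]
```

View pics/pre_b.png

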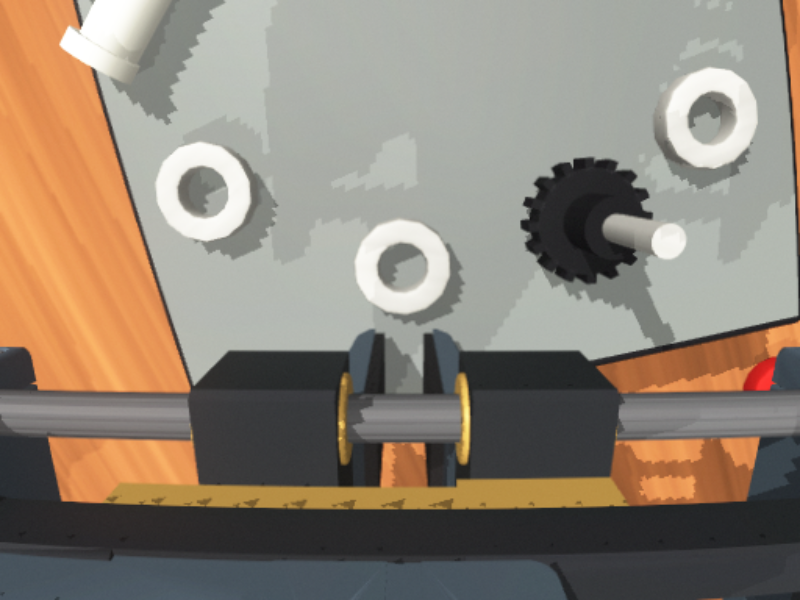

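The fingers (about (404,335)) sit centred behind ring 2 (403,267), and nothing is in the way. Pushing now.

Request:
{"method": "step_arm", "body": {
  "linear": [
    [0.027, -0.003, 0.002],
    [0.055, -0.004, 0.002],
    [0.083, -0.004, 0.002],
    [0.111, -0.005, 0.002],
    [0.139, -0.005, 0.002],
    [0.168, -0.004, 0.002],
    [0.196, -0.004, 0.002],
    [0.224, -0.002, 0.002],
    [0.252, -0.001, 0.002],
    [0.28, 0.001, 0.002],
    [0.308, 0.004, 0.002],
    [0.336, 0.007, 0.002],
    [0.364, 0.009, 0.002],
    [0.393, 0.012, 0.002],
    [0.421, 0.014, 0.002],
    [0.449, 0.015, 0.002],
    [0.478, 0.015, 0.002],
    [0.506, 0.014, 0.002],
    [0.534, 0.011, 0.002],
    [0.534, 0.011, 0.002]
  ],
  "turn": [0, 0.001, 0.003, 0.005, 0.006, 0.007, 0.008, 0.009, 0.009, 0.008, 0.006, 0.002, -0.002, -0.006, -0.012, -0.017, -0.023, -0.029, -0.033, -0.033]
}}

```text
time_s: 7.2
ee_pos: [587.4, 6.6, 64.1]
ee_rot: [180.0, -0.0, 79.3]
force: [-0.0, -0.2, -0.1]
gripper_width: 13.2
gripper_force: 0.0
```

```bash
python3 - <<'E'
from h import *
print(env.state()['force'].round(1))
f,T=grab('wrist','pics/p1.png')
cv2.imwrite('pics/p1_b.png',cv2.resize(np.clip(f['color'].astype(float)*1.6,0,255).astype(np.uint8),(800,600)))
E
```

```text
[-0.  -0.2 -0.1]
```

View pics/p1_b.png

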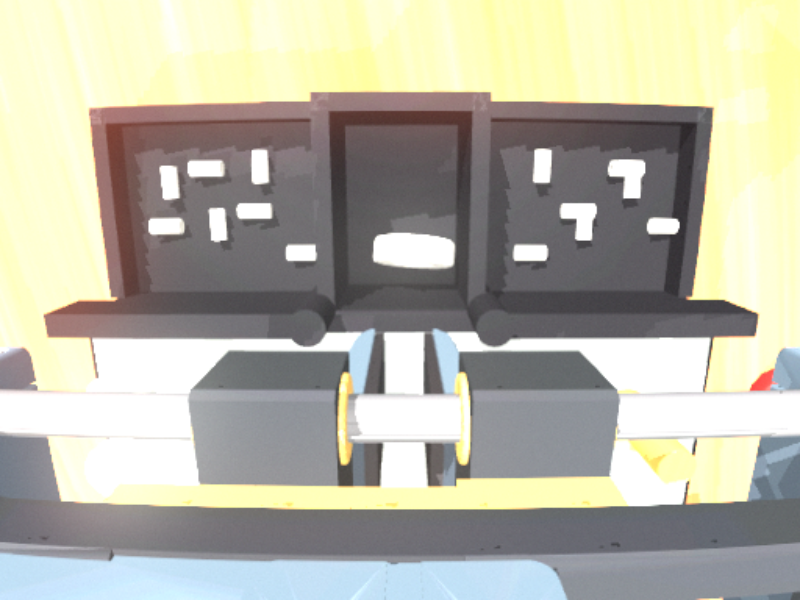

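Ring 2 is in the slot, on edge at (413,250) and below the deck, centred between the posts (308,325) and (492,325). Next is ring 1.

Request:
{"method": "step_arm", "body": {
  "linear": [
    [-0.05, 0, -0.1],
    [-0.1, 0, -0.28],
    [-0.1, 0, -0.28],
    [-0.1, 0, -0.28]
  ],
  "turn": [0, 0, 0, 0]
}}

```text
time_s: 7.75
ee_pos: [581.1, -23.7, 147.9]
ee_rot: [-180.0, -0.0, 79.3]
force: [0.4, -1.2, 0.3]
gripper_width: 12.9
gripper_force: 0.0
```

```bash
python3 go.py A r1 56; python3 - <<'E'
from m import *
f,T=grab('wrist','pics/p2.png')
for b in blobs(f['color']): print(b, plane(f,T,[b[0]],58)[0].round(1))
c=f['color'][0:230,130:390]; cv2.imwrite('pics/p2_b.png',cv2.resize(np.clip(c.astype(float)*2,0,255).astype(np.uint8),None,fx=2.6,fy=2.6))
E
```

```text
7.75 [581.1 -23.7 147.9] [-1.7997e+02 -1.0000e-02  7.9250e+01] 12.940280055921376 len 157.42192487014842 yaw 23.49999999999914 79.40779819328547 start [451.26736098 -73.1892122 ]
lin [[-0.243, -0.394, -0.007], [-0.243, -0.394, 0.277]]
turn [np.float64(0.155), np.float64(0.155)]
(array([266.15533447,  90.02537537]), (34.9563102722168, 35.97483825683594)) [603.   58.7  58. ]
```

View pics/p2_b.png

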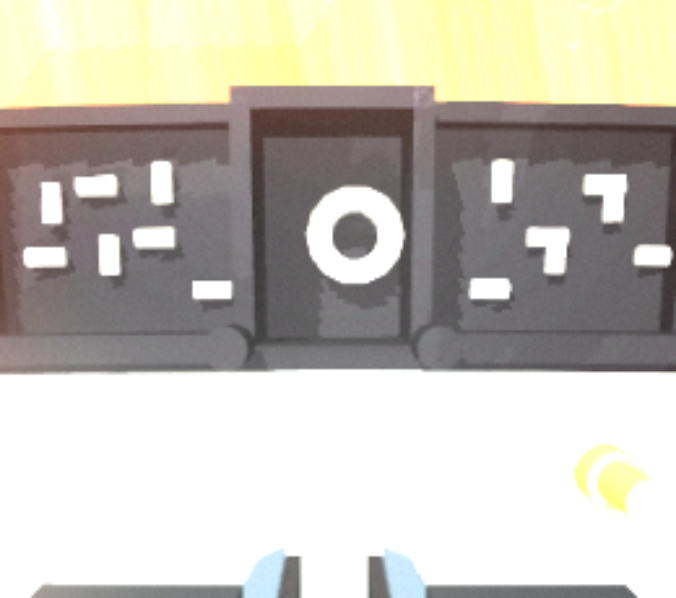

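Ring 2 now lies flat on the slot floor at (355,234) in the crop. Going to ring 1.

Request:
{"method": "step_arm", "body": {
  "linear": [
    [-0.06, -0.1, -0.007],
    [-0.12, -0.2, -0.007],
    [-0.18, -0.3, -0.007],
    [-0.243, -0.394, -0.007],
    [-0.243, -0.394, -0.007],
    [-0.243, -0.394, -0.007],
    [-0.243, -0.394, 0.1],
    [-0.243, -0.394, 0.2],
    [-0.243, -0.394, 0.25],
    [-0.243, -0.394, 0.277],
    [-0.243, -0.394, 0.277],
    [-0.243, -0.394, 0.277],
    [-0.243, -0.394, 0.277]
  ],
  "turn": [0.028, 0.056, 0.084, 0.112, 0.14, 0.155, 0.155, 0.155, 0.155, 0.155, 0.155, 0.155, 0.155]
}}

```text
time_s: 9.43
ee_pos: [452.4, -73.3, 65.6]
ee_rot: [180.0, -0.1, 23.5]
force: [0.4, 0.3, -0.6]
gripper_width: 13.2
gripper_force: 0.0
```

```bash
python3 go.py B r1 56|sed 's/np.float64//g'; python3 - <<'E'
from m import *
f,T=grab('wrist','pics/p3.png')
for b in blobs(f['color']): print(b[0].round(1), plane(f,T,[b[0]],58)[0].round(1),to_tool(plane(f,T,[b[0]],58)[0]).round(1))
E
```

```text
9.425 [452.4 -73.3  65.6] [ 1.7996e+02 -7.0000e-02  2.3480e+01] 13.197639609655672 len 157.42192487014842 yaw 23.49999999999914 79.40779819328547 start [451.26736098 -73.1892122 ]
lin [[0.024, -0.002, 0.002], [0.052, -0.002, 0.002], [0.079, -0.002, 0.002], [0.107, -0.001, 0.002], [0.135, -0.0, 0.002], [0.162, 0.001, 0.002], [0.19, 0.002, 0.002], [0.218, 0.003, 0.002], [0.246, 0.004, 0.002], [0.274, 0.005, 0.002], [0.302, 0.005, 0.002], [0.331, 0.005, 0.003], [0.36, 0.003, 0.003], [0.389, -0.0, 0.003], [0.418, -0.006, 0.003], [0.446, -0.016, 0.003], [0.473, -0.028, 0.003], [0.497, -0.044, 0.003], [0.519, -0.062, 0.003]]
turn [(-0.0), (-0.0), (-0.001), (-0.002), (-0.003), (-0.006), (-0.01), (-0.015), (-0.022), (-0.03), (-0.041), (-0.053), (-0.068), (-0.084), (-0.1), (-0.116), (-0.131), (-0.144), (-0.155)]
```

```bash
python3 - <<'E'
import sys;from plan import *
from m import *
for r,h in (('r1',56),('r3',-45)):
    xy,yaw,P,L=path(r,h);print(r,np.c_[P,yaw-H].round(0)[8:].tolist())
i=cv2.imread('pics/p3.png');m=cv2.inRange(cv2.cvtColor(i,cv2.COLOR_BGR2HSV),(0,0,200),(180,60,255))
n,l,st,c=cv2.connectedComponentsWithStats(m)
print([(st[k].tolist(),c[k].round()) for k in range(1,n) if st[k,4]>300])
E
```

```text
r1 [[-40.0, -70.0, -51.0], [-34.0, -64.0, -48.0], [-28.0, -59.0, -45.0], [-22.0, -53.0, -41.0], [-17.0, -46.0, -37.0], [-13.0, -39.0, -32.0], [-9.0, -32.0, -26.0], [-5.0, -25.0, -20.0], [-3.0, -17.0, -14.0], [-1.0, -9.0, -9.0], [-0.0, -0.0, -4.0], [0.0, 8.0, -0.0]]
r3 [[37.0, -73.0, 44.0], [31.0, -67.0, 42.0], [26.0, -60.0, 40.0], [20.0, -54.0, 37.0], [16.0, -47.0, 33.0], [11.0, -40.0, 28.0], [8.0, -32.0, 23.0], [5.0, -25.0, 18.0], [3.0, -17.0, 13.0], [1.0, -9.0, 8.0], [0.0, -0.0, 4.0], [0.0, 8.0, 0.0]]
[([91, 49, 82, 113, 4784], array([136., 108.])), ([227, 141, 61, 55, 1794], array([258., 167.]))]
```

Ring 1 is at column 258, which is centred on the fingers, and the path clears the posts. Pushing.

Request:
{"method": "step_arm", "body": {
  "linear": [
    [0.024, -0.002, 0.002],
    [0.052, -0.002, 0.002],
    [0.079, -0.002, 0.002],
    [0.107, -0.001, 0.002],
    [0.135, 0, 0.002],
    [0.162, 0.001, 0.002],
    [0.19, 0.002, 0.002],
    [0.218, 0.003, 0.002],
    [0.246, 0.004, 0.002],
    [0.274, 0.005, 0.002],
    [0.302, 0.005, 0.002],
    [0.331, 0.005, 0.003],
    [0.36, 0.003, 0.003],
    [0.389, 0, 0.003],
    [0.418, -0.006, 0.003],
    [0.446, -0.016, 0.003],
    [0.473, -0.028, 0.003],
    [0.497, -0.044, 0.003],
    [0.519, -0.062, 0.003],
    [0.519, -0.062, 0.003]
  ],
  "turn": [0, 0, -0.001, -0.002, -0.003, -0.006, -0.01, -0.015, -0.022, -0.03, -0.041, -0.053, -0.068, -0.084, -0.1, -0.116, -0.131, -0.144, -0.155, -0.155]
}}

```text
time_s: 11.98
ee_pos: [587.9, 6.4, 64.1]
ee_rot: [180.0, -0.0, 79.3]
force: [0.6, -0.4, 0.5]
gripper_width: 13.3
gripper_force: 0.0
```

Request:
{"method": "step_arm", "body": {
  "linear": [
    [-0.05, 0, -0.1],
    [-0.1, 0, -0.28],
    [-0.1, 0, -0.28],
    [-0.1, 0, -0.28]
  ],
  "turn": [0, 0, 0, 0]
}}

```text
time_s: 12.48
ee_pos: [581.3, -23.8, 147.9]
ee_rot: [-180.0, -0.0, 79.2]
force: [0.1, 0.2, -0.5]
gripper_width: 13.3
gripper_force: 0.0
```

```bash
python3 go.py A r3 -45|sed 's/np.float64//g'; python3 - <<'E'
from m import *
f,T=grab('wrist','pics/p4.png')
c=f['color'][0:260,60:460]; cv2.imwrite('pics/p4_b.png',cv2.resize(np.clip(c.astype(float)*1.5,0,255).astype(np.uint8),None,fx=1.9,fy=1.9))
E
```

```text
12.475 [581.3 -23.8 147.9] [-1.7997e+02 -1.0000e-02  7.9240e+01] 13.331852526982322 len 157.88627305062587 yaw 124.5 79.58491901389955 start [ 669.99609322 -130.15952326]
lin [[-0.293, 0.357, -0.007], [-0.293, 0.357, 0.276]]
turn [(-0.126), (-0.126)]
```

View pics/p4_b.png

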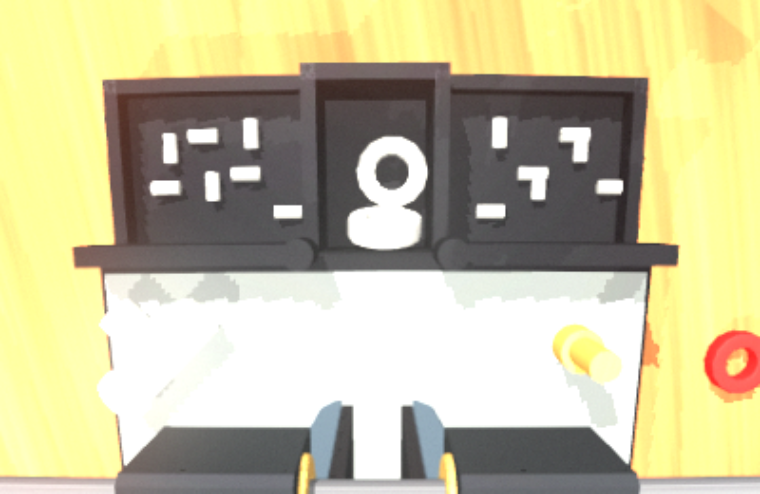

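Both rings are in the slot: one flat at (392,171), the other leaning against the near wall below deck at (384,228). The tee and nipple haven't moved. Ring 3, the white one and not the red one at the far right, is next.

Request:
{"method": "step_arm", "body": {
  "linear": [
    [-0.07, 0.09, -0.007],
    [-0.15, 0.18, -0.007],
    [-0.22, 0.27, -0.007],
    [-0.293, 0.357, -0.007],
    [-0.293, 0.357, -0.007],
    [-0.293, 0.357, -0.007],
    [-0.293, 0.357, 0.1],
    [-0.293, 0.357, 0.2],
    [-0.293, 0.357, 0.25],
    [-0.293, 0.357, 0.276],
    [-0.293, 0.357, 0.276],
    [-0.293, 0.357, 0.276],
    [-0.293, 0.357, 0.276]
  ],
  "turn": [-0.028, -0.056, -0.084, -0.112, -0.126, -0.126, -0.126, -0.126, -0.126, -0.126, -0.126, -0.126, -0.126]
}}

```text
time_s: 14.15
ee_pos: [671.2, -130.0, 66.4]
ee_rot: [179.9, 0.1, 124.6]
force: [-0.4, -0.1, 0.9]
gripper_width: 13.5
gripper_force: 0.0
```

```bash
python3 go.py B r3 -45|sed 's/np.float64//g'; python3 - <<'E'
from m import *
f,T=grab('wrist','pics/p5.png')
m=cv2.inRange(cv2.cvtColor(f['color'],cv2.COLOR_BGR2HSV),(0,0,200),(180,60,255))
n,l,st,c=cv2.connectedComponentsWithStats(m)
print([(st[k].tolist(),c[k].round()) for k in range(1,n) if st[k,4]>300])
E
```

```text
14.15 [ 671.2 -130.    66.4] [1.7992e+02 7.0000e-02 1.2464e+02] 13.45967465856357 len 157.88627305062587 yaw 124.5 79.58491901389955 start [ 669.99609322 -130.15952326]
lin [[0.03, -0.004, 0.005], [0.057, -0.003, 0.004], [0.085, -0.003, 0.004], [0.113, -0.003, 0.004], [0.14, -0.003, 0.004], [0.168, -0.004, 0.004], [0.196, -0.005, 0.004], [0.224, -0.007, 0.004], [0.251, -0.009, 0.004], [0.279, -0.011, 0.004], [0.307, -0.012, 0.004], [0.336, -0.014, 0.004], [0.365, -0.015, 0.004], [0.394, -0.014, 0.004], [0.423, -0.011, 0.004], [0.451, -0.005, 0.004], [0.479, 0.003, 0.004], [0.505, 0.015, 0.004], [0.53, 0.029, 0.004]]
turn [(0.0), (-0.001), (-0.002), (-0.002), (-0.002), (-0.001), (0.001), (0.004), (0.009), (0.015), (0.024), (0.034), (0.046), (0.06), (0.075), (0.089), (0.103), (0.115), (0.125)]
[([225, 137, 61, 61, 2069], array([255., 167.])), ([105, 142, 23, 24, 428], array([116., 153.])), ([401, 281, 81, 43, 2377], array([444., 305.]))]
```

Ring 3 is centred at column 255. Pushing, ending a little further so it clears the leaning ring.

Request:
{"method": "step_arm", "body": {
  "linear": [
    [0.03, -0.004, 0.004],
    [0.057, -0.003, 0.004],
    [0.085, -0.003, 0.004],
    [0.113, -0.003, 0.004],
    [0.14, -0.003, 0.004],
    [0.168, -0.004, 0.004],
    [0.196, -0.005, 0.004],
    [0.224, -0.007, 0.004],
    [0.251, -0.009, 0.004],
    [0.279, -0.011, 0.004],
    [0.307, -0.012, 0.004],
    [0.336, -0.014, 0.004],
    [0.365, -0.015, 0.004],
    [0.394, -0.014, 0.004],
    [0.423, -0.011, 0.004],
    [0.451, -0.005, 0.004],
    [0.479, 0.003, 0.004],
    [0.505, 0.015, 0.004],
    [0.533, 0.032, 0.004],
    [0.533, 0.032, 0.004]
  ],
  "turn": [0, -0.001, -0.002, -0.002, -0.002, -0.001, 0.001, 0.004, 0.009, 0.015, 0.024, 0.034, 0.046, 0.06, 0.075, 0.089, 0.103, 0.115, 0.125, 0.125]
}}

```text
time_s: 16.7
ee_pos: [587.4, 7.8, 64.2]
ee_rot: [-180.0, -0.0, 79.7]
force: [-0.5, 0.8, -0.1]
gripper_width: 13.0
gripper_force: 0.0
```

Request:
{"method": "step_arm", "body": {
  "linear": [
    [-0.05, 0, -0.1],
    [-0.15, 0, -0.3],
    [-0.25, 0, -0.4],
    [-0.25, 0, -0.4],
    [-0.25, 0, -0.4],
    [-0.25, 0, -0.4]
  ],
  "turn": [0, 0, 0, 0, 0, 0]
}}

```text
time_s: 17.45
ee_pos: [573.3, -65.8, 182.3]
ee_rot: [-179.8, -0.0, 79.7]
force: [0.2, 0.2, -0.5]
gripper_width: 13.2
gripper_force: 0.0
```

```bash
python3 - <<'E'
from m import *
f,T=grab('wrist','pics/p6.png')
c=f['color'][0:300,40:480]; cv2.imwrite('pics/p6_b.png',cv2.resize(np.clip(c.astype(float)*1.5,0,255).astype(np.uint8),None,fx=1.8,fy=1.8))
E
```

```text
(no output)
```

View pics/p6_b.png

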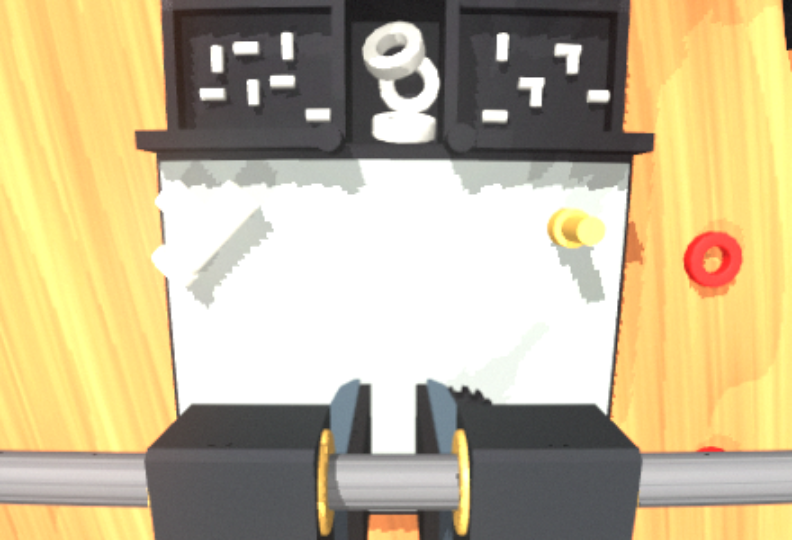

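All three rings are in the slot at crop (395,50), (410,85) and (403,127). The deck has only the gear, tee and nipple left on it, all in place, and the gripper is clear. Handing in.

```bash
python3 -c "
from workcell import env
print(env.job_done())"
```

```text
the job is handed in; nothing more can be done
None
```

All three steel rings were pushed through the gap one at a time and are in the slot; the last picture showed the tee, nipple and gear in place, and the job was handed in at about 17.5 s of the 61 s allowed.

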